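Pack up a wing section for riveting

ROBOT

A 7-joint arm with a two-finger parallel gripper is mounted at the origin on the work surface. World frame = base frame: x ahead of the robot, y to its left, z up, the work surface at z = 0. Lengths are in m, angles in rad, forces in N, time in s.
With the tool pointing down it reaches from about 0.425 to 1.025 m from the base axis. Payload 9.4 kg.
Tool frame: the origin (TCP) lies at the very end of the fingers, on their centre line; the grasp point (between the pads) lies 19 mm behind it; x points along the fingers, z is the direction in which the jaws open and shut, and the axes are right-handed (so a half turn about x gives the same grasp; the last joint's range is limited). The gripper opens to 93 mm and grips with 3 to 60 N. Pads are 15 mm wide; open, the fingers measure 128 mm over their backs; the gripper's body (75 mm by 188 mm) begins 65 mm behind the grasp point.
Start: joints at [1.173, 0.599, -0.003, 1.599, 0.002, 0.943, -0.08], TCP at [0.229, -0.688, 0.219] pointing down, gripper open.
Joint ranges: [-2.57, 2.57], [-0.35, 1.97], [-1.29, 1.29], [0.11, 2.56], [-1.05, 4.19], [0.11, 1.86], [-2.63, 2.63]. Speed limits (rad/s): [2.22, 2.22, 3.01, 3.01, 3.14, 3.14, 3.14].

INTERFACE

Orientations are given as a 3x3 rotation matrix whose columns are the frame's x, y, z axes.
In Python, from plant import env, read_camera, job, models gives the robot as it stands.
- The arm moves only by the tool move_arm, never from a script. Its argument "commands" is a list of rows, each a list of 7 numbers: the shift along the world's x, y, z in units of 40 mm (1.0 is 40 mm), then the turn, a rotation vector about the world's x, y, z in units of 8 degrees (1.0 is 8 degrees), then the closure, from -1 (fully open) to 1 (shut), so that 0 is half open. A call has 1 to 10 rows; each row is the pose to reach, as a shift and turn from the pose commanded when the call began; what a row does not reach only later rows make up. A row lasts 1/8 s, in which the tool goes at most 62.5 mm and 10.7 degrees, less where a joint would pass 70% of its speed; a pose out of reach is approached as far as the arm can. A call with a gripper value outside its range is refused whole. The fingers move at their own pace and stop on an object; the grip force is fixed at half the most. Time passes only in rows, so rows that repeat a pose let the fingers close. It gives the time, the measured TCP pose, the force and the opening at its end, in the units of the state.
- env.read_state(): the state, without advancing time (a new reading comes with each control period).
- read_camera(name): name is "scene" or "top" or "wrist"; returns a dict with "img" (384x512x3 uint8, red, green, blue), "range_z" (384x512 float32, m along the optical axis (not along the pixel's ray), 0 where there is no reading), "fov_y" (degrees; the focal length in pixels is half the picture's height over the tangent of half this angle, whatever the lens; pixels are square), "cx", "cy" (the principal point, pixels), "T" (4x4, takes a point from camera to world coordinates). Camera axes: x right, y down, z forward; pixel columns grow to the right and rows downward; lengths in m; the calibration is good to about 2 mm. A picture is of the moment at which its call begins.
- job.finish_job(): hands the job in, once; it reports no verdict.
Trained networks look in a picture, given as the dict that the camera call returned (one of the last four; its "shot" number tells which), for a name from the list of things; names that differ only in an ending like _2 or _b are one class to them, and where a whole thing is asked for, a point or a joint stands for the part that bears it (a point fixed in the world has none). Each returns a list of dicts, best first, with "score" (0 to 1); they miss things now and then, are a little off and sometimes report something else, mostly with a low value. They report only what shows in the picture. A call takes as long as a camera call. They do not tell look-alikes from the thing itself.
- models.boxes_of(picture, thing): "centre" ([column, row] in pixels, amid what is visible of it).
- models.masks_of(picture, thing): "region" (384x512 bool, what is visible of it) and "centre" ([column, row] in pixels, amid what is visible of it).
The state is a dict: "t": time; "joint_pos": joint angles; "joint_velocities": joint speeds; "tau": joint torques, N m; "eef_pos": TCP position; "eef_rot": TCP orientation; "force": force on the tool from outside, world axes, zero at the start; "moment": the same for the moment, N m; "opening": finger opening in m.
Only numpy, scipy, OpenCV 4.12 (cv2) and the standard library are available. Lean on these libraries where they do the work, as an engineer would, in place of code of your own. Each camera call takes 0.05 s, during which the arm holds its last target. There are 200 camera calls.

TASK

Get the packing ready for riveting the wing section. On the red stand plate build the support pile in this order: the plywood packer on the yellow outline, the blue riser block on it, then the black rubber saddle on top with its channel facing up, each centred on the one below with the long sides in line. Last of all, push the brass spacer upright all the way down into the gap of the green fork fitting, midway along it; let go of everything and leave the spray can and the rivet bin alone.

Things in the scene. Friction and masses are not known exactly. Their poses are not given: they have to be found in the camera images.
- stand_plate: Fixed red steel plate lying on the bench, 100 (x) by 140 (y) by 16 mm high, with a thin painted yellow outline 66 by 102 mm about its centre, where the packer goes. Origin: centre of the underside; z up, y along the long side. The packer's underside rests 16 mm above this origin.
- fork: Fixed green fork fitting: base 80 by 80 by 8 mm with two upright lugs. The gap between them is 22 mm wide (x), 56 mm long (y), open at top and ends; its floor is 8 mm above the origin. Straight walls to 38 mm above the origin, then lips leaning outwards to 49 mm, where the mouth is 36 mm wide and the outside 46 mm. Origin: centre of the base's underside; z up, y along the gap.
- packer: Loose plywood packing block, 60 (x) by 96 (y) by 20 mm high, about 80 g, lying flat. Origin: centre of the underside; z up, y along the long side. Bottom of the pile.
- riser: Loose blue metal riser block, 50 (x) by 80 (y) by 25 mm high, about 270 g, lying flat, three dark round marks on its top. Origin: centre of the underside; z up, y along the long side. Second in the pile.
- saddle: Loose black rubber saddle, 44 (x) by 70 (y) by 25 mm high, about 80 g, lying flat with its channel up: a 12 mm slab with a 12 mm wide, 13 mm high ridge along each long side. Origin: centre of the underside; z up, y along the long side and the channel. Top of the pile.
- spacer: Loose brass spacer block standing upright, 18 (x, thickness) by 48 (y) by 64 mm high, about 350 g, a dark round mark low on each broad face. Origin: centre of the underside; z up, x across the thickness. It goes into the fork's gap with its thickness across the gap (2 mm play each side); when home, its top stands 72 mm above the fork's origin, 23 mm above the lips.
- spray_can: Bystander: upright white-capped spray can with a yellow band, 62 mm diameter, 130 mm high. Origin: centre of the underside. Leave alone.
- rivet_bin: Bystander: open red plastic bin, 100 by 130 by 55 mm high. Origin: centre of the underside. Leave alone.
Things that resemble listed ones, but are neither listed nor needed, are in the scene too. What is meant by the spacer is not pink or turquoise, and is the smaller of those in its own colour.

How it is judged:
By the outcome, as a careful person would: the job done as asked, in the order asked, and still so for the second after the job is handed in, with the robot touching nothing.
It also fails if it takes over 128 s, if anything falls off the work surface, if the arm or the gripper's body presses on something with over 40 N, if the wrist force passes 120 N, or if a joint passes its speed limit or range.

## Working session

There is one attempt and no reset: what is moved stays moved. The work goes in short steps, Python scripts to look and compute and a tool call to move; the robot and the scene stay as the last step left them, time stands still between calls to the robot, and variables do not carry over. Pictures are saved under pics/ and viewed, about 12 in all and at most 16, crops included, and the job is handed in when it is done.

Besides the shell and the picture viewer there is one more tool, called after "Call:" as a command line: name --pt "numbers of a row" for each row, then --argument value for the rest. move_arm: Moves the arm, as the interface text tells. Its arguments: {"type":"object","properties":{"commands":{"type":"array"}},"required":["commands"]}

```bash
ls; mkdir -p pics; cat > h.py <<'E'
import numpy as np, cv2
from plant import env, read_camera, job, models
def foc(p): return p["img"].shape[0]/2/np.tan(np.radians(p["fov_y"])/2)
def cloud(p):
    f=foc(p); z=p["range_z"]; v,u=np.mgrid[:z.shape[0],:z.shape[1]]
    P=np.stack([(u-p["cx"])*z/f,(v-p["cy"])*z/f,z,np.ones_like(z)],-1)@p["T"].T
    P=P[...,:3]; P[z<=0]=np.nan; return P
def save(p,name,crop=None,k=1):
    im=p["img"][...,::-1]
    if crop: c0,r0,c1,r1=crop; im=im[r0:r1,c0:c1]
    cv2.imwrite("pics/"+name,cv2.resize(im,None,fx=k,fy=k,interpolation=cv2.INTER_CUBIC))
def rect(xy):
    (c,s,a)=cv2.minAreaRect((xy*1000).astype(np.float32))
    if s[0]<s[1]: a+=90; s=s[::-1]
    return np.round(c,1),np.round(s,1),round((a+90)%180-90,1) # centre mm, (long,short), angle of long side from x
E
python3 - <<'E'
from h import *
print(env.read_state())
a=read_camera("scene");b=read_camera("top")
im=np.vstack
save(a,"s0.png",k=1.5);save(b,"t0.png",k=1.5)
print(a["T"],b["T"],a["fov_y"],b["fov_y"],a["cx"],a["cy"])
for n,p in(("scene",a),("top",b)):
  P=cloud(p)
  for t in "stand_plate fork packer riser saddle spacer spray_can rivet_bin".split():
    for m in models.masks_of(p,t):
      if m["score"]<.2: continue
      r=m["region"]; Q=P[r]; Q=Q[~np.isnan(Q[:,0])]
      if len(Q)<5: continue
      zt=np.percentile(Q[:,2],95); T=Q[abs(Q[:,2]-zt)<.005]
      print(n,t,round(m["score"],2),np.round(m["centre"]),"z",round(zt,3),rect(T[:,:2]) if len(T)>3 else "",len(Q))
E
```

```text
pics
{'t': 0.0, 'joint_pos': array([ 1.17332937,  0.60009953, -0.00254979,  1.60012007,  0.00179213,
        0.94290069, -0.07977362]), 'joint_velocities': array([-4.48298509e-05,  1.16018995e-03,  4.69784032e-04,  5.22972408e-04,
        1.40316409e-03,  5.34294618e-04, -4.78643205e-04]), 'tau': array([ 4.67330447e-04, -7.65066576e+01,  1.49798188e+00, -2.52347696e+01,
       -5.23096207e-02,  1.71073928e-02,  1.55030366e-04]), 'eef_pos': array([ 0.22842458, -0.68756414,  0.21778187]), 'eef_rot': array([[-6.02964340e-04,  9.48966834e-01,  3.15375308e-01],
       [ 1.40115651e-03,  3.15375857e-01, -9.48965808e-01],
       [-9.99998837e-01, -1.30302377e-04, -1.51981145e-03]]), 'force': array([0.62527696, 0.02343734, 0.69318169]), 'moment': array([-0.0064989 , -0.02619338,  0.03839668]), 'opening': 0.09322292136771347}
[[ 0.61576999  0.51178527 -0.59908527  1.26148931]
 [ 0.78770874 -0.41770607  0.45280965 -0.51293896]
 [-0.01850024 -0.7507313  -0.66034859  0.79361581]
 [ 0.          0.          0.          1.        ]] [[-0.00709612 -0.9942868   0.10650541  0.47553536]
 [-0.99925342  
[... 1766 characters left out ...]
y([446. ,  -6.9]), array([54.7, 46. ]), 65.8) 799
top saddle 0.85 [330. 236.] z 0.026 (array([ 460.1, -222. ]), array([66.7, 41.5]), 74.7) 381
top spacer 0.79 [145. 191.] z 0.091 (array([576.7, 279.7]), array([67.5, 24.7]), -84.6) 431
top spacer 0.74 [173. 163.] z 0.066 (array([657.9, 215.2]), array([46.2, 18.5]), 85.2) 214
top spacer 0.66 [151. 137.] z 0.066 (array([720.4, 272.8]), array([46.5, 17.8]), 36.7) 179
top spacer 0.54 [188. 191.] z 0.086 (array([583.4, 168. ]), array([62. , 22.3]), 67.0) 281
top spray_can 0.75 [417. 215.] z 0.131 (array([ 520.3, -435.2]), array([55.6, 54.5]), 44.4) 938
top rivet_bin 0.56 [ 77. 212.] z 0.055 (array([534.5, 461. ]), array([132.2,  98.5]), 89.7) 2338
```

View pics/s0.png

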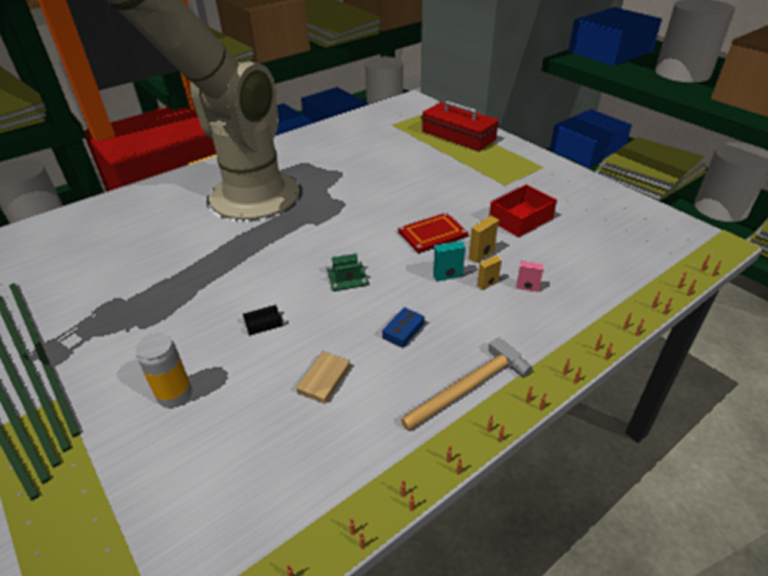

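View pics/t0.png

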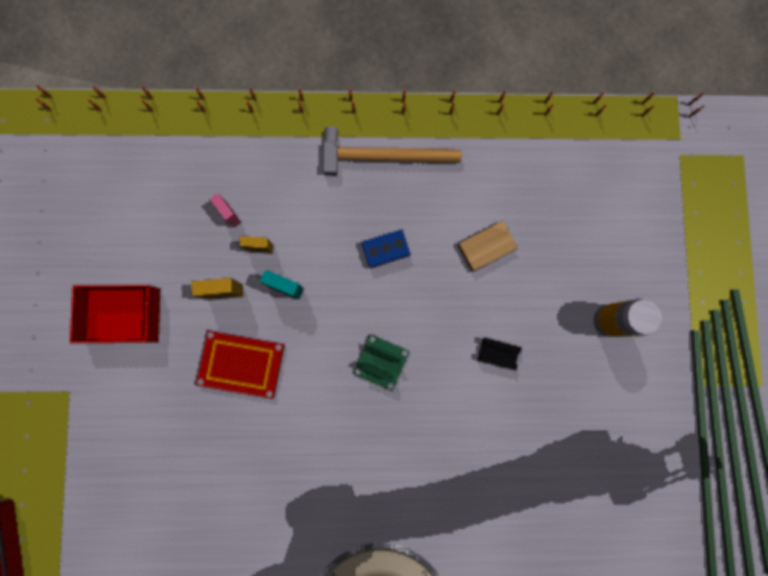

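```bash
python3 - <<'E'
from h import *
b=read_camera("scene"); save(b,"c1.png",(270,110,390,220),6)
for c in [(321,157),(326,180),(352,185),(300,173)]: print(c,b["img"][c[1]-3:c[1]+4,c[0]-3:c[0]+4].mean((0,1)))
E
```

```text
(321, 157) [93.57142857 72.10204082 24.08163265]
(326, 180) [93.04081633 71.51020408 24.06122449]
(352, 185) [129.14285714  61.24489796  78.3877551 ]
(300, 173) [ 6.32653061 75.51020408 71.20408163]
```

View pics/c1.png

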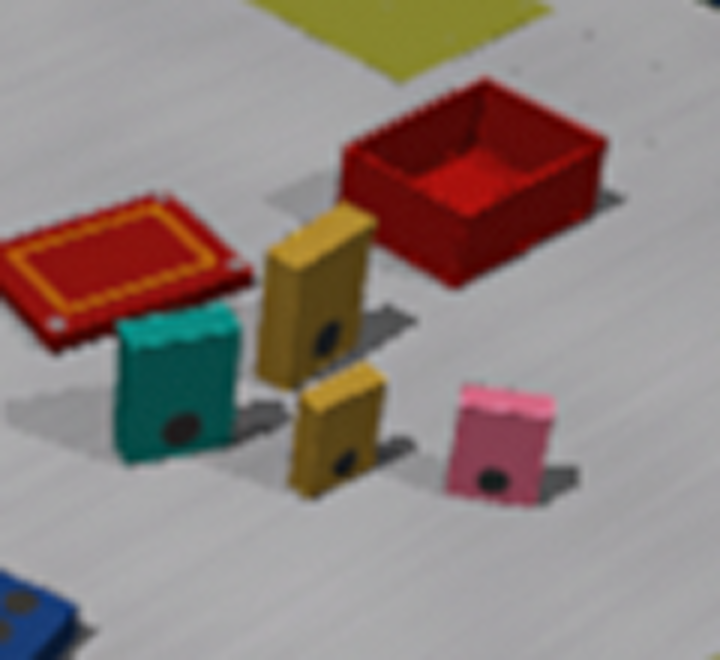

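Spacer candidates in the scene view are the big brass (321,157), small brass (326,180), pink (352,185) and turquoise (300,173). By the description it is the small brass one at (326,180), and the close crop confirms this. The packer is at (215,252), since the hit at (174,213) is the saddle. The scene and top cameras differ by about 5 mm, so I will measure everything with the wrist camera.

Call:
move_arm --pt "10.75 12 2 0 0 12.35 -1" --pt "10.75 12 2 0 0 12.35 -1" --pt "10.75 12 2 0 0 12.35 -1" --pt "10.75 12 2 0 0 12.35 -1" --pt "10.75 12 2 0 0 12.35 -1" --pt "10.75 12 2 0 0 12.35 -1" --pt "10.75 12 2 0 0 12.35 -1" --pt "10.75 12 2 0 0 12.35 -1" --pt "10.75 12 2 0 0 12.35 -1" --pt "10.75 12 2 0 0 12.35 -1"

```text
t: 2.2
eef_pos: [0.6435, -0.2249, 0.296]
eef_rot: [[0.0, -0.459, 0.888], [-0.0, 0.888, 0.459], [-1.0, -0.0, 0.0]]
force: [1.4, -0.8, -0.2]
opening: 0.0927
```

Call:
move_arm --pt "0 0 0 0 0 0 -1"

```text
t: 2.33
eef_pos: [0.6458, -0.2199, 0.2963]
eef_rot: [[0.003, -0.464, 0.886], [0.003, 0.886, 0.464], [-1.0, 0.001, 0.004]]
force: [-0.5, -0.3, 0.0]
opening: 0.093
```

```bash
cat >> h.py <<'E'
def look(t,name=None,cam="wrist",minscore=.2,p=None,near=None):
    p=p or read_camera(cam); P=cloud(p)
    if name: save(p,name,k=1.5)
    for m in models.masks_of(p,t):
      if m["score"]<minscore: continue
      Q=P[m["region"]]; Q=Q[~np.isnan(Q[:,0])]
      if len(Q)<20: continue
      zt=np.percentile(Q[:,2],90); T=Q[abs(Q[:,2]-zt)<.004]
      print(cam,t,round(m["score"],2),np.round(m["centre"]),"ztop",round(zt,4),*rect(T[:,:2]),"med",np.round(np.median(T[:,:2],0)*1000,1),len(T))
    return p
def tcp():
    s=env.read_state(); R=s["eef_rot"]; print("t",round(s["t"],2),"tcp",np.round(s["eef_pos"]*1000,1),"zang",round(np.degrees(np.arctan2(R[1,2],R[0,2])),2),"xaxis",np.round(R[:,0],4),"open",round(s["opening"],4),"F",np.round(s["force"],1),"q",np.round(s["joint_pos"],2)); return s
E
python3 - <<'E'
from h import *
s=tcp()
p=look("packer","w1.png"); T=p["T"]; print(p["fov_y"],T, s["eef_rot"].T@(T[:3,3]-s["eef_pos"]), s["eef_rot"].T@T[:3,:3])
E
```

```text
t 2.33 tcp [ 645.8 -219.9  296.3] zang 27.65 xaxis [ 0.0028  0.0028 -1.    ] open 0.093 F [-0.5 -0.3  0. ] q [ 0.57  0.52 -0.52  1.6   0.28  1.09  0.47]
wrist packer 0.68 [265. 156.] ztop 0.0189 [ 661.  -207.6] [95.4 59.3] -62.8 med [ 660.  -206.1] 2345
67.30581738960173 [[ 0.88580591  0.44254074  0.13966241  0.60696663]
 [ 0.4640374  -0.84739218 -0.25806161 -0.14736209]
 [ 0.00414606  0.29340108 -0.95598045  0.46023734]
 [ 0.          0.          0.          1.        ]] [-1.63827793e-01  8.24663259e-02 -7.70670019e-05] [[-3.20588900e-04 -2.94517877e-01  9.55645916e-01]
 [-6.15008978e-06 -9.55645965e-01 -2.94517894e-01]
 [ 9.99999949e-01 -1.00296476e-04  3.04558177e-04]]
```

View pics/w1.png

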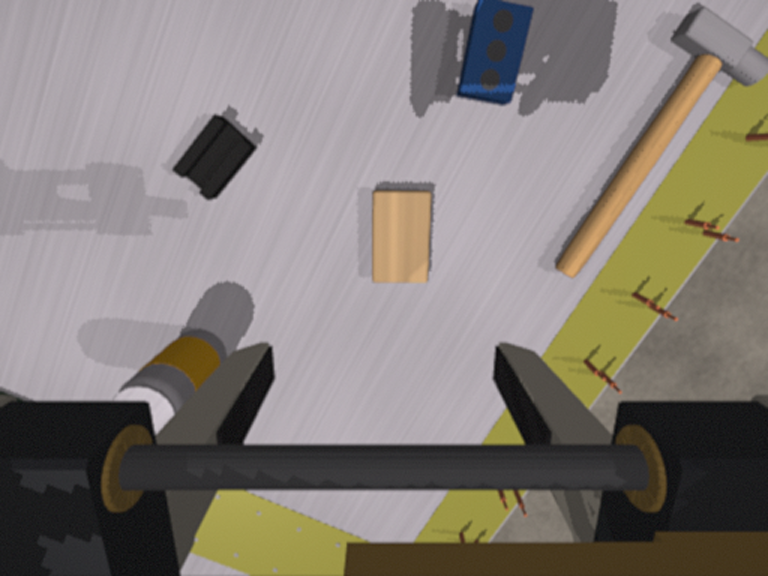

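Call:
move_arm --pt "0.38 0.31 -1.5 0 0 -0.06 -1" --pt "0.38 0.31 -3 0 0 -0.06 -1" --pt "0.38 0.31 -4.5 0 0 -0.06 -1" --pt "0.38 0.31 -6 0 0 -0.06 -1" --pt "0.38 0.31 -6 0 0 -0.06 -1" --pt "0.38 0.31 -6 0 0 -0.06 -1" --pt "0.38 0.31 -6 0 0 -0.06 -1"

```text
t: 3.3
eef_pos: [0.6591, -0.2146, 0.0587]
eef_rot: [[0.004, -0.449, 0.894], [-0.001, 0.894, 0.449], [-1.0, -0.003, 0.003]]
force: [-0.0, -0.7, 1.4]
opening: 0.0931
```

```bash
python3 - <<'E'
from h import *
s=tcp();tcp()
p=look("packer"); 
E
```

```text
t 3.3 tcp [ 659.1 -214.6   58.7] zang 26.65 xaxis [ 0.0041 -0.0014 -1.    ] open 0.0931 F [-0.  -0.7  1.4] q [ 0.48  0.77 -0.4   1.77  0.45  0.68  0.3 ]
t 3.3 tcp [ 659.1 -214.6   58.7] zang 26.65 xaxis [ 0.0041 -0.0014 -1.    ] open 0.0931 F [-0.  -0.7  1.4] q [ 0.48  0.77 -0.4   1.77  0.45  0.68  0.3 ]
wrist packer 0.6 [262. 203.] ztop 0.0186 [ 660.6 -207.8] [96.1 60. ] -63.0 med [ 658.9 -203.2] 9241
```

Call:
move_arm --pt "0.04 0.17 0 0 0 0.05 -1" --pt "0.04 0.17 -0.7 0 0 0.05 -1" --pt "0.04 0.17 -1.1 0 0 0.05 -1" --pt "0.04 0.17 -1.35 0 0 0.05 -1" --pt "0.04 0.17 -1.35 0 0 0.05 -1" --pt "0.04 0.17 -1.35 0 0 0.05 -1"

```text
t: 4.15
eef_pos: [0.6594, -0.2068, 0.0018]
eef_rot: [[0.0, -0.456, 0.89], [-0.0, 0.89, 0.456], [-1.0, -0.0, 0.0]]
force: [-0.5, -0.6, 0.1]
opening: 0.0932
```

```bash
python3 - <<'E'
from h import *
s=tcp()
p=look("packer"); 
E
```

```text
t 4.15 tcp [ 659.4 -206.8    1.8] zang 27.1 xaxis [ 2.e-04 -1.e-04 -1.e+00] open 0.0932 F [-0.5 -0.6  0.1] q [ 0.44  0.84 -0.36  1.8   0.49  0.59  0.26]
wrist packer 0.75 [255. 231.] ztop 0.0185 [ 655.8 -198.4] [75.7 60. ] -63.0 med [ 654.3 -194.7] 12579
```

Call:
move_arm --pt "0 0 0.04 0 0 0 1" --pt "0 0 0.04 0 0 0 1" --pt "0 0 0.04 0 0 0 1" --pt "0 0 0.04 0 0 0 1" --pt "0 0 0.04 0 0 0 1" --pt "0 0 1 0 0 0 1" --pt "0 0 2.5 0 0 0 1" --pt "0 0 4 0 0 0 1" --pt "0 0 5 0 0 0 1" --pt "0 0 5 0 0 0 1"

```text
t: 5.5
eef_pos: [0.6609, -0.207, 0.2053]
eef_rot: [[0.006, -0.455, 0.89], [-0.002, 0.89, 0.455], [-1.0, -0.004, 0.004]]
force: [-1.1, 0.4, -1.6]
opening: 0.0597
```

```bash
python3 - <<'E'
from h import *
s=tcp()
p=look("packer"); look("riser",p=p);
E
```

```text
t 5.5 tcp [ 660.9 -207.   205.3] zang 27.09 xaxis [ 0.0056 -0.0016 -1.    ] open 0.0597 F [-1.1  0.4 -1.6] q [ 0.53  0.61 -0.49  1.68  0.34  0.93  0.38]
wrist packer 0.91 [255. 231.] ztop 0.2205 [ 656.7 -199.2] [76.  59.9] -63.1 med [ 655.2 -195.5] 12334
wrist riser 0.67 [328.  29.] ztop 0.0239 [658.8 -26.9] [59.  50.3] -72.2 med [659.4 -27.9] 2707
```

Call:
move_arm --pt "-5.4 9.4 0.6 0 0 -4.57 1" --pt "-5.4 9.4 0.6 0 0 -4.57 1" --pt "-5.4 9.4 0.6 0 0 -4.57 1" --pt "-5.4 9.4 0.6 0 0 -4.57 1" --pt "-5.4 9.4 0.6 0 0 -4.57 1" --pt "-5.4 9.4 0.6 0 0 -4.57 1" --pt "-5.4 9.4 0.6 0 0 -4.57 1" --pt "-5.4 9.4 0.6 0 0 -4.57 1" --pt "-5.4 9.4 0.6 0 0 -4.57 1" --pt "-5.4 9.4 0.6 0 0 -4.57 1"

```text
t: 6.9
eef_pos: [0.4437, 0.1676, 0.2249]
eef_rot: [[-0.001, 0.167, 0.986], [-0.001, 0.986, -0.167], [-1.0, -0.001, -0.001]]
force: [-1.0, -0.4, -1.3]
opening: 0.0598
```

Call:
move_arm --pt "0 0 0 0 0 0 1" --pt "0 0 0 0 0 0 1"

```text
t: 7.15
eef_pos: [0.4436, 0.1684, 0.2255]
eef_rot: [[-0.0, 0.166, 0.986], [-0.0, 0.986, -0.166], [-1.0, -0.0, -0.0]]
force: [0.2, 0.2, -0.6]
opening: 0.0601
```

```bash
python3 - <<'E'
from h import *
s=tcp()
p=look("stand_plate","w2.png"); look("spacer",p=p); look("packer",p=p);
P=cloud(p); im=p["img"].astype(int); y=(im[...,0]>110)&(im[...,1]>70)&(im[...,2]<70)&(abs(P[...,2]-.016)<.008)
y&=np.hypot(P[...,0]-.447,P[...,1]-.247)<.08
print(y.sum(),rect(P[y][:,:2]), np.median(P[y][:,2]))
E
```

```text
t 7.15 tcp [443.6 168.4 225.5] zang -9.55 xaxis [-2.e-04 -2.e-04 -1.e+00] open 0.0601 F [ 0.2  0.2 -0.6] q [-0.16  0.32 -0.41  2.13  0.19  0.73 -0.86]
wrist stand_plate 0.89 [246. 102.] ztop 0.015 [444.9 246.4] [140.1 100. ] 79.4 med [445.7 252.3] 9259
wrist stand_plate 0.36 [431. 104.] ztop 0.0625 [658.1 216.4] [47.9 18.4] 85.8 med [657.4 217.4] 812
wrist spacer 0.93 [482.  45.] ztop 0.0621 [715.6 269.6] [36.5 18. ] 36.7 med [712.4 268. ] 597
wrist spacer 0.85 [430. 105.] ztop 0.0624 [658.4 216.6] [47.6 19. ] 85.8 med [657.3 217.4] 807
wrist spacer 0.85 [373. 160.] ztop 0.0822 [584.1 168.2] [62.7 24.2] 67.2 med [583.8 169.8] 1282
wrist spacer 0.56 [365.  55.] ztop 0.0875 [576.7 279.9] [66.4 26.1] -85.3 med [576.1 281.6] 2023
wrist packer 0.75 [255. 229.] ztop 0.2408 [444.9 177. ] [75.9 60. ] 80.5 med [445.5 181.4] 12475
1100 (array([443.3, 239.7]), array([121.5,  71.8]), 79.9) 0.014175564407904268
```

View pics/w2.png

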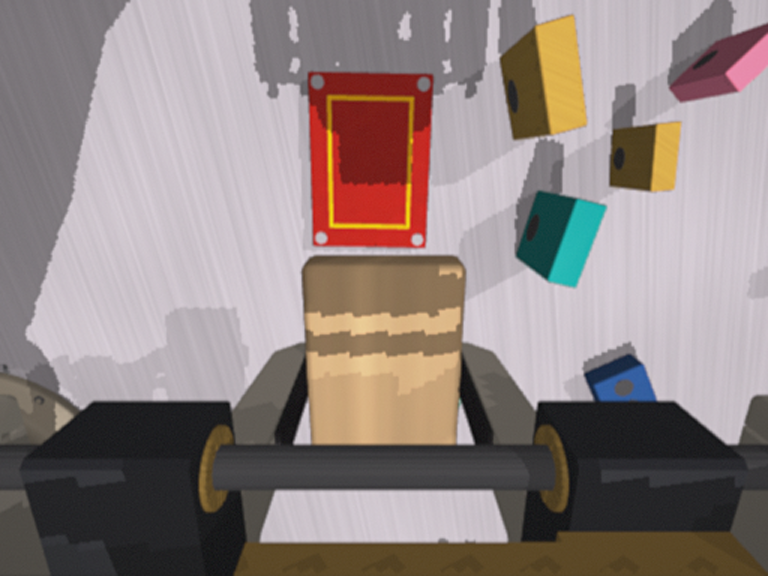

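Call:
move_arm --pt "0.04 1 -0.5 0 0 -0.13 1" --pt "0.04 1.985 -1.5 0 0 -0.13 1" --pt "0.04 1.985 -3 0 0 -0.13 1" --pt "0.04 1.985 -4 0 0 -0.13 1" --pt "0.04 1.985 -4.6 0 0 -0.13 1" --pt "0.04 1.985 -4.6 0 0 -0.13 1" --pt "0.04 1.985 -4.6 0 0 -0.13 1"

```text
t: 8.22
eef_pos: [0.4452, 0.2489, 0.0424]
eef_rot: [[0.001, 0.182, 0.983], [0.0, 0.983, -0.182], [-1.0, 0.001, 0.001]]
force: [0.3, 0.1, -1.2]
opening: 0.06
```

```bash
python3 - <<'E'
from h import *
s=tcp()
E
```

```text
t 8.22 tcp [445.2 248.9  42.4] zang -10.49 xaxis [ 7.e-04  4.e-04 -1.e+00] open 0.06 F [ 0.3  0.1 -1.2] q [-0.47  0.64 -0.22  2.21  0.42  0.33 -1.23]
```

Call:
move_arm --pt "0 -0.03 -0.3 0 0 0 1" --pt "0 -0.03 -0.45 0 0 0 1" --pt "0 -0.03 -0.54 0 0 0 1" --pt "0 -0.03 -0.56 0 0 0 1" --pt "0 -0.03 -0.56 0 0 0 1"

```text
t: 8.85
eef_pos: [0.4449, 0.2474, 0.0193]
eef_rot: [[0.0, 0.182, 0.983], [0.0, 0.983, -0.182], [-1.0, 0.0, 0.0]]
force: [-0.1, 0.2, -0.3]
opening: 0.0595
```

Call:
move_arm --pt "0 0 0 0 0 0 -1" --pt "0 0 0 0 0 0 -1" --pt "0 0 0 0 0 0 -1" --pt "0 0 1 0 0 0 -1" --pt "0 0 2.5 0 0 0 -1" --pt "0 -1 4 0 0 0 -1" --pt "0 -1.9 5 0 0 0 -1" --pt "0 -1.9 5 0 0 0 -1" --pt "0 -1.9 5 0 0 0 -1"

```text
t: 9.98
eef_pos: [0.4448, 0.1715, 0.219]
eef_rot: [[0.0, 0.183, 0.983], [0.0, 0.983, -0.183], [-1.0, 0.0, 0.0]]
force: [-0.6, 0.8, -0.7]
opening: 0.093
```

```bash
python3 - <<'E'
from h import *
s=tcp()
p=look("packer","w3.png"); look("stand_plate",p=p)
E
```

```text
t 9.97 tcp [444.8 171.5 219. ] zang -10.53 xaxis [ 5.e-04  3.e-04 -1.e+00] open 0.093 F [-0.6  0.8 -0.7] q [-0.14  0.33 -0.45  2.13  0.22  0.72 -0.92]
wrist packer 0.82 [242. 111.] ztop 0.0348 [444.6 245.9] [94.9 59.9] 79.5 med [445.1 248.8] 4266
wrist stand_plate 0.7 [270. 102.] ztop 0.015 [445.  246.4] [139.1  99.7] 79.5 med [449.7 261.2] 4906
```

View pics/w3.png

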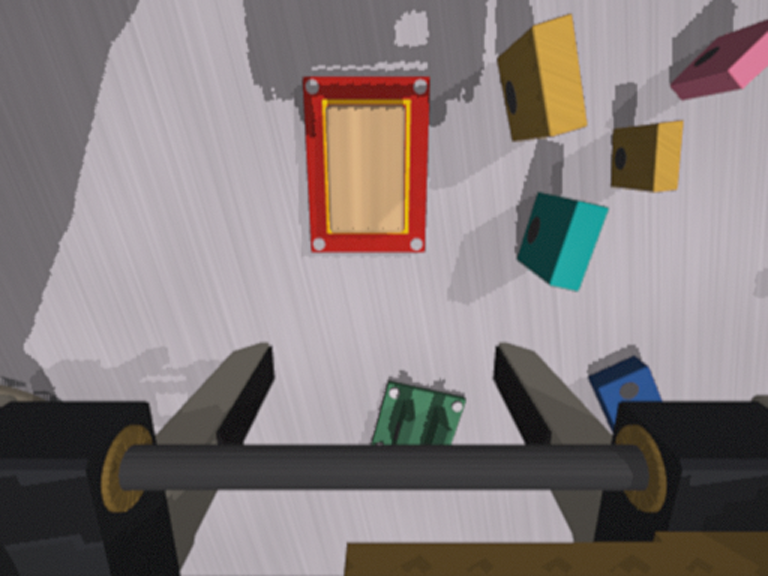

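Call:
move_arm --pt "5.85 -6.45 0 0 0 3.56 -1" --pt "5.85 -6.45 0 0 0 3.56 -1" --pt "5.85 -6.45 0 0 0 3.56 -1" --pt "5.85 -6.45 0 0 0 3.56 -1" --pt "5.85 -6.45 0 0 0 3.56 -1" --pt "5.85 -6.45 0 0 0 3.56 -1" --pt "5.85 -6.45 0 0 0 3.56 -1" --pt "5.85 -6.45 0 0 0 3.56 -1" --pt "5.85 -6.45 0 0 0 3.56 -1"

```text
t: 11.25
eef_pos: [0.6783, -0.0845, 0.2189]
eef_rot: [[-0.001, -0.311, 0.95], [0.0, 0.95, 0.311], [-1.0, 0.001, -0.001]]
force: [-0.6, -0.6, 0.5]
opening: 0.0929
```

```bash
python3 - <<'E'
from h import *
s=tcp()
p=look("riser"); look("spacer",p=p); look("fork",p=p)
E
```

```text
t 11.25 tcp [678.3 -84.5 218.9] zang 18.14 xaxis [-8.e-04  5.e-04 -1.e+00] open 0.0929 F [-0.6 -0.6  0.5] q [ 0.36  0.59 -0.5   1.68  0.33  0.96  0.05]
wrist riser 0.81 [255. 113.] ztop 0.0239 [655.6 -17. ] [79.6 49.9] -72.0 med [655.1 -15. ] 2823
wrist riser 0.22 [ 77. 214.] ztop 0.0232 [ 460.6 -223.5] [70.9 44.1] 74.3 med [ 459.  -221.3] 905
wrist fork 0.95 [87. 46.] ztop 0.0443 [446.3  -7.1] [56.6 47.6] 66.2 med [438.8  -5.1] 1044
```

Call:
move_arm --pt "-0.57 1.2 0 0 0 -0.02 -1" --pt "-0.57 1.69 -1 0 0 -0.02 -1" --pt "-0.57 1.69 -2.5 0 0 -0.02 -1" --pt "-0.57 1.69 -4 0 0 -0.02 -1" --pt "-0.57 1.69 -4.2 0 0 -0.02 -1" --pt "-0.57 1.69 -4.2 0 0 -0.02 -1" --pt "-0.57 1.69 -4.2 0 0 -0.02 -1"

```text
t: 12.32
eef_pos: [0.6576, -0.0189, 0.0538]
eef_rot: [[0.004, -0.306, 0.952], [0.0, 0.952, 0.306], [-1.0, -0.001, 0.004]]
force: [1.2, -0.3, 0.2]
opening: 0.0926
```

Call:
move_arm --pt "-0.03 0.04 -0.5 0 0 0 -1" --pt "-0.03 0.04 -0.9 0 0 0 -1" --pt "-0.03 0.04 -1.2 0 0 0 -1" --pt "-0.03 0.04 -1.2 0 0 0 -1" --pt "-0.03 0.04 -1.2 0 0 0 -1"

```text
t: 12.95
eef_pos: [0.6549, -0.0173, 0.0032]
eef_rot: [[-0.0, -0.306, 0.952], [0.0, 0.952, 0.306], [-1.0, 0.0, -0.0]]
force: [0.0, -0.1, -1.2]
opening: 0.093
```

```bash
python3 - <<'E'
from h import *
s=tcp()
E
```

```text
t 12.95 tcp [654.9 -17.3   3.2] zang 17.83 xaxis [-2.e-04  0.e+00 -1.e+00] open 0.093 F [ 0.  -0.1 -1.2] q [ 0.17  0.81 -0.35  1.88  0.51  0.54 -0.22]
```

Call:
move_arm --pt "0 0 0.04 0 0 0 1" --pt "0 0 0.04 0 0 0 1" --pt "0 0 0.04 0 0 0 1" --pt "0 0 0.04 0 0 0 1" --pt "0 0 0.04 0 0 0 1" --pt "0 0 0.04 0 0 0 1" --pt "0 0 1 0 0 0 1" --pt "0 0 2.5 0 0 0 1" --pt "0 0 4 0 0 0 1" --pt "0 0 5.2 0 0 0 1"

```text
t: 14.2
eef_pos: [0.6545, -0.0175, 0.2132]
eef_rot: [[0.0, -0.306, 0.952], [-0.0, 0.952, 0.306], [-1.0, -0.0, 0.0]]
force: [1.3, 0.6, -3.7]
opening: 0.05
```

Call:
move_arm --pt "-5.25 4.7 0.2 0 0 -3.54 1" --pt "-5.25 4.7 0.2 0 0 -3.54 1" --pt "-5.25 4.7 0.2 0 0 -3.54 1" --pt "-5.25 4.7 0.2 0 0 -3.54 1" --pt "-5.25 4.7 0.2 0 0 -3.54 1" --pt "-5.25 4.7 0.2 0 0 -3.54 1" --pt "-5.25 4.7 0.2 0 0 -3.54 1" --pt "-5.25 4.7 0.2 0 0 -3.54 1" --pt "-5.25 4.7 0.2 0 0 -3.54 1"

```text
t: 15.32
eef_pos: [0.4453, 0.1698, 0.219]
eef_rot: [[-0.0, 0.184, 0.983], [-0.0, 0.983, -0.184], [-1.0, -0.0, -0.0]]
force: [-0.2, 0.5, -3.2]
opening: 0.0498
```

```bash
python3 - <<'E'
from h import *
s=tcp()
p=look("riser"); look("packer",p=p)
E
```

```text
t 15.32 tcp [445.3 169.8 219. ] zang -10.59 xaxis [-4.e-04 -2.e-04 -1.e+00] open 0.0498 F [-0.2  0.5 -3.2] q [-0.14  0.33 -0.44  2.13  0.21  0.72 -0.91]
wrist riser 0.64 [254. 236.] ztop 0.2378 [446.6 176.9] [67.9 50.1] 79.5 med [447.2 180.6] 9584
wrist packer 0.56 [242. 109.] ztop 0.0348 [444.4 245.4] [94.8 59.7] 79.6 med [445.  248.1] 4303
```

Call:
move_arm --pt "-0.02 1 -0.5 0 0 0 1" --pt "-0.02 1.88 -1.5 0 0 0 1" --pt "-0.02 1.88 -3 0 0 0 1" --pt "-0.02 1.88 -3.9 0 0 0 1" --pt "-0.02 1.88 -3.9 0 0 0 1" --pt "-0.02 1.88 -3.9 0 0 0 1" --pt "-0.02 1.88 -3.9 0 0 0 1"

```text
t: 16.35
eef_pos: [0.4451, 0.2461, 0.0649]
eef_rot: [[0.002, 0.183, 0.983], [0.001, 0.983, -0.183], [-1.0, 0.002, 0.002]]
force: [0.3, -0.6, -3.1]
opening: 0.05
```

```bash
python3 - <<'E'
from h import *
s=tcp()
E
```

```text
t 16.35 tcp [445.1 246.1  64.9] zang -10.54 xaxis [ 0.0025  0.0015 -1.    ] open 0.05 F [ 0.3 -0.6 -3.1] q [-0.42  0.6  -0.29  2.21  0.44  0.39 -1.25]
```

Call:
move_arm --pt "0 -0.01 -0.3 0 0 0 1" --pt "0 -0.01 -0.5 0 0 0 1" --pt "0 -0.01 -0.58 0 0 0 1" --pt "0 -0.01 -0.58 0 0 0 1" --pt "0 -0.01 -0.58 0 0 0 1"

```text
t: 16.98
eef_pos: [0.4439, 0.2452, 0.0405]
eef_rot: [[0.0, 0.182, 0.983], [-0.001, 0.983, -0.182], [-1.0, -0.0, 0.0]]
force: [-1.1, -1.7, 9.0]
opening: 0.0499
```

Contact at 9 N, so it is seated. Release, back off and check.

Call:
move_arm --pt "0 0 0.01 0 0 0 -1" --pt "0 0 0.01 0 0 0 -1" --pt "0 0 0.01 0 0 0 -1" --pt "0 0 1 0 0 0 -1" --pt "0 0 2.5 0 0 0 -1" --pt "0 -1 4 0 0 0 -1" --pt "0 -1.9 4.8 0 0 0 -1" --pt "0 -1.9 4.8 0 0 0 -1" --pt "0 -1.9 4.8 0 0 0 -1"

```text
t: 18.1
eef_pos: [0.444, 0.1696, 0.2317]
eef_rot: [[0.0, 0.183, 0.983], [0.0, 0.983, -0.183], [-1.0, 0.0, 0.0]]
force: [0.4, 1.0, -0.6]
opening: 0.0929
```

```bash
python3 - <<'E'
from h import *
s=tcp()
p=look("riser"); look("packer",p=p);look("stand_plate",p=p)
E
```

```text
t 18.1 tcp [444.  169.6 231.7] zang -10.53 xaxis [ 2.e-04  2.e-04 -1.e+00] open 0.0929 F [ 0.4  1.  -0.6] q [-0.1   0.32 -0.5   2.12  0.22  0.75 -0.92]
wrist riser 0.83 [243. 112.] ztop 0.0599 [443.9 245.3] [79.6 49.9] 79.7 med [444.2 247.6] 3238
wrist packer 0.83 [264.  92.] ztop 0.035 [444.6 245.4] [94.5 59.6] 79.5 med [463.3 258.6] 681
wrist stand_plate 0.58 [270.  96.] ztop 0.015 [445.  246.8] [138.3 100.1] 79.5 med [449.7 259.9] 4829
```

Call:
move_arm --pt "-0.1 -11.6 0 0 0 -0.65 -1" --pt "-0.1 -11.6 0 0 0 -0.65 -1" --pt "-0.1 -11.6 0 0 0 -0.65 -1" --pt "-0.1 -11.6 0 0 0 -0.65 -1" --pt "-0.1 -11.6 0 0 0 -0.65 -1" --pt "-0.1 -11.6 0 0 0 -0.65 -1" --pt "-0.1 -11.6 0 0 0 -0.65 -1" --pt "-0.1 -11.6 0 0 0 -0.65 -1" --pt "-0.1 -11.6 0 0 0 -0.65 -1" --pt "-0.1 -11.6 0 0 0 -0.65 -1"

```text
t: 19.55
eef_pos: [0.4404, -0.2929, 0.2313]
eef_rot: [[-0.001, 0.269, 0.963], [0.001, 0.963, -0.269], [-1.0, 0.001, -0.001]]
force: [-0.4, -0.8, -0.3]
opening: 0.0928
```

```bash
python3 - <<'E'
from h import *
s=tcp()
p=look("saddle","w4.png"); look("fork",p=p)
E
```

```text
t 19.55 tcp [ 440.4 -292.9  231.3] zang -15.58 xaxis [-9.0e-04  1.3e-03 -1.0e+00] open 0.0928 F [-0.4 -0.8 -0.3] q [ 0.73  0.37 -0.33  2.02  0.17  0.78  0.03]
```

View pics/w4.png

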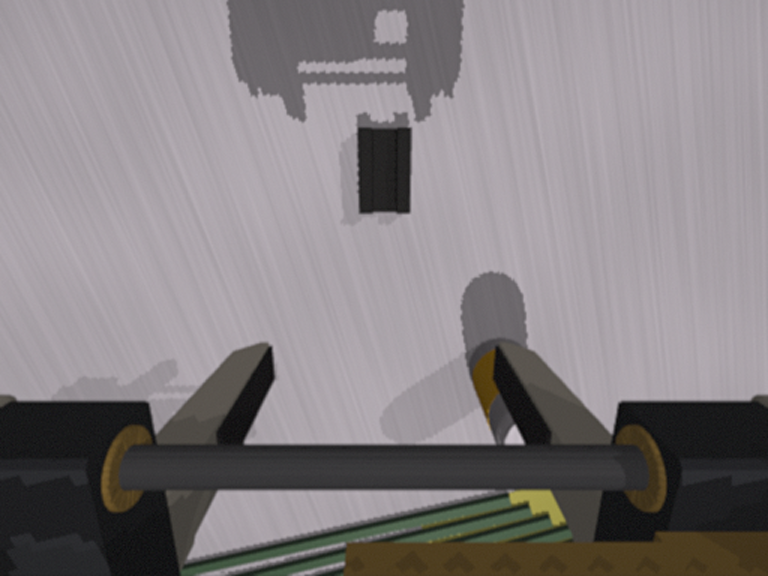

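```bash
cat >> h.py <<'E'
def near(p,xy,r,z0,z1):
    P=cloud(p); d=np.hypot(P[...,0]-xy[0],P[...,1]-xy[1])
    Q=P[(d<r)&(P[...,2]>z0)&(P[...,2]<z1)]; print(len(Q),*rect(Q[:,:2]),"z",np.round(np.median(Q[:,2]),4)); return Q
E
python3 - <<'E'
from h import *
p=read_camera("wrist"); near(p,(.46,-.222),.06,.019,.03);near(p,(.46,-.222),.06,.006,.03); look("saddle",p=p,minscore=.05)
E
```

```text
1117 [ 460.1 -223.9] [69.  43.7] 74.9 z 0.0227
2003 [ 460.  -223.6] [69.8 43.7] 75.2 z 0.0217
wrist saddle 0.83 [258. 111.] ztop 0.0235 [ 460.1 -223.9] [69.1 43.6] 75.0 med [ 463.9 -222.9] 1105
```

Call:
move_arm --pt "0.3 1 0 0 0 0.06 -1" --pt "0.49 1.73 -1 0 0 0.06 -1" --pt "0.49 1.73 -2.5 0 0 0.06 -1" --pt "0.49 1.73 -4 0 0 0.06 -1" --pt "0.49 1.73 -4.5 0 0 0.06 -1" --pt "0.49 1.73 -4.5 0 0 0.06 -1" --pt "0.49 1.73 -4.5 0 0 0.06 -1" --pt "0.49 1.73 -4.5 0 0 0.06 -1"

```text
t: 20.8
eef_pos: [0.4604, -0.2258, 0.0533]
eef_rot: [[0.002, 0.263, 0.965], [-0.001, 0.965, -0.263], [-1.0, -0.0, 0.002]]
force: [-0.3, 0.5, -0.0]
opening: 0.0931
```

Call:
move_arm --pt "0 0.04 -0.5 0 0 0 -1" --pt "0 0.04 -0.9 0 0 0 -1" --pt "0 0.04 -1.2 0 0 0 -1" --pt "0 0.04 -1.2 0 0 0 -1" --pt "0 0.04 -1.2 0 0 0 -1" --pt "0 0.04 -1.2 0 0 0 -1"

```text
t: 21.55
eef_pos: [0.4599, -0.224, 0.0046]
eef_rot: [[0.001, 0.263, 0.965], [-0.0, 0.965, -0.263], [-1.0, -0.0, 0.001]]
force: [0.4, 0.1, -0.6]
opening: 0.0928
```

```bash
python3 - <<'E'
from h import *
s=tcp()
E
```

```text
t 21.55 tcp [ 459.9 -224.     4.6] zang -15.23 xaxis [ 8.e-04 -3.e-04 -1.e+00] open 0.0928 F [ 0.4  0.1 -0.6] q [ 0.44  0.7  -0.13  2.23  0.39  0.23 -0.32]
```

Call:
move_arm --pt "0 0 0 0 0 0 1" --pt "0 0 0 0 0 0 1" --pt "0 0 0 0 0 0 1" --pt "0 0 0 0 0 0 1" --pt "0 0 0 0 0 0 1" --pt "0 0 0 0 0 0 1" --pt "0 0 1 0 0 0 1" --pt "0 0 2.5 0 0 0 1" --pt "0 0 4 0 0 0 1" --pt "0 0 5.5 0 0 0 1"

```text
t: 22.8
eef_pos: [0.4591, -0.2237, 0.226]
eef_rot: [[-0.0, 0.263, 0.965], [0.0, 0.965, -0.263], [-1.0, 0.0, -0.0]]
force: [0.9, -1.4, -1.0]
opening: 0.0435
```

Call:
move_arm --pt "-0.4 9.85 0.2 0 0 0.59 1" --pt "-0.4 9.85 0.2 0 0 0.59 1" --pt "-0.4 9.85 0.2 0 0 0.59 1" --pt "-0.4 9.85 0.2 0 0 0.59 1" --pt "-0.4 9.85 0.2 0 0 0.59 1" --pt "-0.4 9.85 0.2 0 0 0.59 1" --pt "-0.4 9.85 0.2 0 0 0.59 1" --pt "-0.4 9.85 0.2 0 0 0.59 1" --pt "-0.4 9.85 0.2 0 0 0.59 1"

```text
t: 23.92
eef_pos: [0.4435, 0.1688, 0.2318]
eef_rot: [[-0.001, 0.183, 0.983], [-0.001, 0.983, -0.183], [-1.0, -0.001, -0.0]]
force: [0.0, -0.2, -0.6]
opening: 0.0436
```

```bash
python3 - <<'E'
from h import *
s=tcp()
p=look("riser"); look("saddle",p=p); z=s["eef_pos"]; near(p,z[:2],.07,z[2]+.005,z[2]+.03)
E
```

```text
t 23.93 tcp [443.5 168.8 231.8] zang -10.55 xaxis [-6.e-04 -1.e-03 -1.e+00] open 0.0436 F [ 0.  -0.2 -0.6] q [-0.08  0.32 -0.51  2.12  0.23  0.76 -0.93]
wrist riser 0.63 [243. 109.] ztop 0.0599 [443.7 245.3] [79.3 49.6] 79.5 med [444.4 247.2] 3232
wrist saddle 0.6 [256. 238.] ztop 0.251 [444.3 173.3] [62.2 43.9] 79.5 med [448.9 176.7] 4210
9082 [444.4 173. ] [74.9 68.1] -69.8 z 0.2497
```

Call:
move_arm --pt "0 1 -0.3 0 0 0 1" --pt "0 1.9 -1 0 0 0 1" --pt "0 1.9 -2.5 0 0 0 1" --pt "0 1.9 -3.6 0 0 0 1" --pt "0 1.9 -3.6 0 0 0 1" --pt "0 1.9 -3.6 0 0 0 1" --pt "0 1.9 -3.6 0 0 0 1" --pt "0 1.9 -3.6 0 0 0 1"

```text
t: 25.08
eef_pos: [0.4445, 0.2462, 0.0894]
eef_rot: [[0.002, 0.183, 0.983], [0.001, 0.983, -0.183], [-1.0, 0.001, 0.002]]
force: [0.2, 0.7, -0.1]
opening: 0.0437
```

```bash
python3 - <<'E'
from h import *
s=tcp()
E
```

```text
t 25.07 tcp [444.5 246.2  89.4] zang -10.54 xaxis [ 0.0022  0.0011 -1.    ] open 0.0437 F [ 0.2  0.7 -0.1] q [-0.36  0.57 -0.37  2.19  0.46  0.46 -1.27]
```

Call:
move_arm --pt "0.01 -0.01 -0.3 0 0 0 1" --pt "0.01 -0.01 -0.5 0 0 0 1" --pt "0.01 -0.01 -0.57 0 0 0 1" --pt "0.01 -0.01 -0.57 0 0 0 1" --pt "0.01 -0.01 -0.57 0 0 0 1"

```text
t: 25.7
eef_pos: [0.4437, 0.2457, 0.065]
eef_rot: [[-0.001, 0.182, 0.983], [-0.0, 0.983, -0.182], [-1.0, -0.001, -0.0]]
force: [-0.6, 0.4, 0.2]
opening: 0.0439
```

Call:
move_arm --pt "0 -0.015 0 0 0 0 1" --pt "0 -0.015 -0.015 0 0 0 1" --pt "0 -0.015 -0.015 0 0 0 -1" --pt "0 -0.015 -0.015 0 0 0 -1" --pt "0 -0.015 -0.015 0 0 0 -1" --pt "0 -0.015 1 0 0 0 -1" --pt "0 -0.5 2.5 0 0 0 -1" --pt "0 -1.9 4.2 0 0 0 -1" --pt "0 -1.9 4.2 0 0 0 -1" --pt "0 -1.9 4.2 0 0 0 -1"

```text
t: 26.95
eef_pos: [0.4449, 0.1686, 0.2345]
eef_rot: [[0.003, 0.185, 0.983], [0.0, 0.983, -0.185], [-1.0, 0.001, 0.003]]
force: [0.5, -0.6, 0.8]
opening: 0.0932
```

```bash
python3 - <<'E'
from h import *
s=tcp()
p=look("saddle","w5.png"); look("riser",p=p); look("packer",p=p); look("spacer",p=p)
near(p,(.444,.245),.05,.065,.1)
near(p,(.445,.245),.07,.052,.068)
E
```

```text
t 26.95 tcp [444.9 168.6 234.5] zang -10.67 xaxis [ 3.e-03  2.e-04 -1.e+00] open 0.0932 F [ 0.5 -0.6  0.8] q [-0.05  0.32 -0.56  2.11  0.25  0.76 -0.95]
wrist saddle 0.62 [243. 110.] ztop 0.0845 [443.8 245.4] [70.2 43.4] 79.4 med [438.3 246.8] 1554
wrist riser 0.56 [243.  74.] ztop 0.0597 [451.  244.9] [78.1 34.9] 81.9 med [451.9 281.6] 107
wrist packer 0.56 [263.  90.] ztop 0.0346 [444.4 246.1] [95.6 59.1] 80.0 med [464.8 263.1] 688
wrist packer 0.4 [274. 272.] ztop 0.0435 [449.7   0.8] [46.6 40.4] -23.6 med [445.1   2.9] 325
wrist spacer 0.93 [366. 156.] ztop 0.0823 [584.2 168.4] [62.5 24.5] 66.7 med [583.9 169.8] 1210
wrist spacer 0.83 [423. 100.] ztop 0.0624 [658.1 217. ] [46.9 19.2] 85.7 med [657.3 217.7] 767
wrist spacer 0.8 [475.  41.] ztop 0.0624 [720.8 273.1] [48.6 18.4] 37.8 med [718.7 272.1] 840
wrist spacer 0.57 [356.  56.] ztop 0.0875 [577.1 279.7] [66.7 25.7] -84.2 med [576.  281.5] 1867
2812 [443.8 245.4] [70.2 43.4] 79.4 z 0.0827
386 [443.5 245.7] [80.  49.4] 79.7 z 0.0585
```

View pics/w5.png

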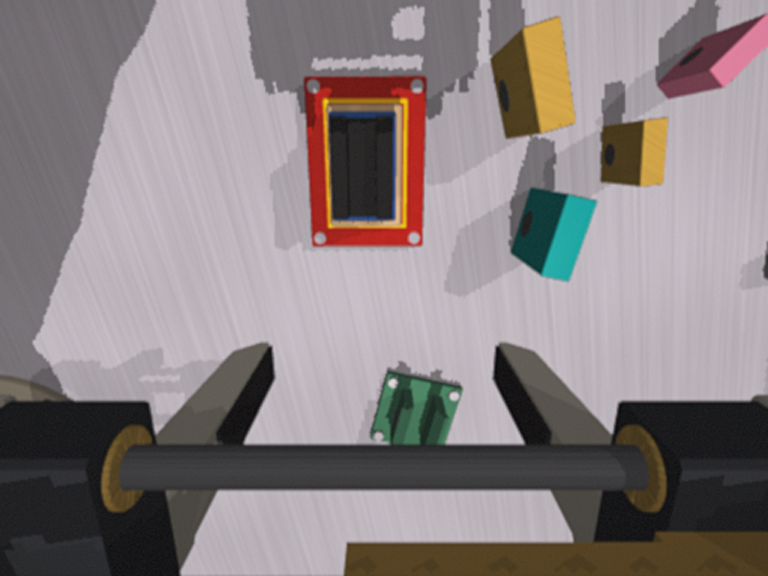

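Call:
move_arm --pt "3 0.5 0.3 0 0 1.3 -1" --pt "6.83 1.1 0.3 0 0 12.05 -1" --pt "6.83 1.1 0.3 0 0 12.05 -1" --pt "6.83 1.1 0.3 0 0 12.05 -1" --pt "6.83 1.1 0.3 0 0 12.05 -1" --pt "6.83 1.1 0.3 0 0 12.05 -1" --pt "6.83 1.1 0.3 0 0 12.05 -1" --pt "6.83 1.1 0.3 0 0 12.05 -1" --pt "6.83 1.1 0.3 0 0 12.05 -1" --pt "6.83 1.1 0.3 0 0 12.05 -1"

```text
t: 28.45
eef_pos: [0.7168, 0.2146, 0.2433]
eef_rot: [[-0.002, -0.997, 0.072], [0.0, 0.072, 0.997], [-1.0, 0.002, 0.0]]
force: [-0.4, 0.8, 0.1]
opening: 0.093
```

Call:
move_arm --pt "0 0 0 0 0 0 -1" --pt "0 0 0 0 0 0 -1"

```text
t: 28.7
eef_pos: [0.7171, 0.2142, 0.245]
eef_rot: [[-0.0, -0.997, 0.073], [-0.0, 0.073, 0.997], [-1.0, 0.0, -0.0]]
force: [0.2, -0.4, 0.2]
opening: 0.0932
```

```bash
python3 - <<'E'
from h import *
s=tcp()
p=look("spacer","w6.png"); near(p,(.658,.217),.04,.06,.07)
E
```

```text
t 28.7 tcp [717.1 214.2 245. ] zang 85.79 xaxis [-1.e-04 -1.e-04 -1.e+00] open 0.0932 F [ 0.2 -0.4  0.2] q [ 0.12  0.75 -0.9   1.48  0.61  1.21  0.63]
wrist spacer 0.97 [257. 126.] ztop 0.0628 [658.7 216.8] [47.3 17.4] 85.8 med [658.4 217.3] 637
wrist spacer 0.92 [309.  44.] ztop 0.0877 [577.4 280. ] [66.7 25.5] -84.4 med [577.7 280. ] 1820
wrist spacer 0.82 [204.  63.] ztop 0.0825 [584.9 168.4] [62.8 23.6] 67.1 med [585.  168.2] 1484
640 [658.7 216.8] [47.3 17.4] 85.8 z 0.0619
```

View pics/w6.png

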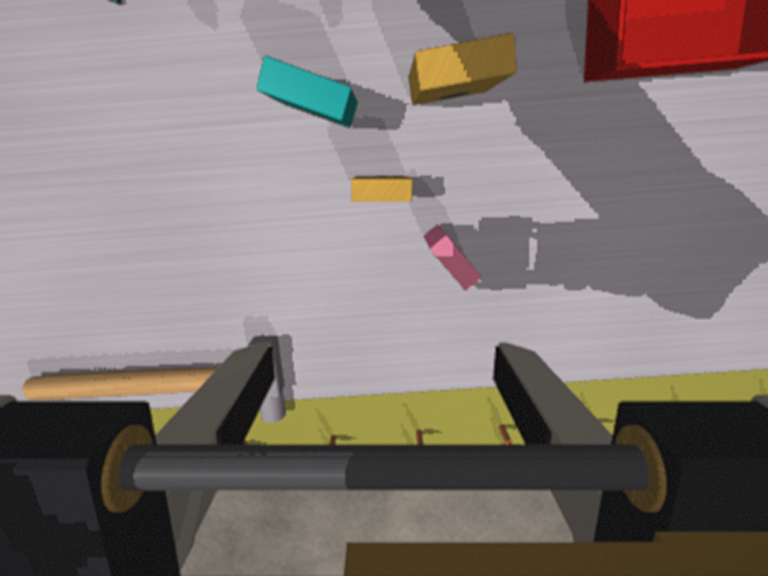

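Call:
move_arm --pt "-1 0.06 0 0 0 0 -1" --pt "-1.46 0.06 -1 0 0 0 -1" --pt "-1.46 0.06 -2.5 0 0 0 -1" --pt "-1.46 0.06 -3.85 0 0 0 -1" --pt "-1.46 0.06 -3.85 0 0 0 -1" --pt "-1.46 0.06 -3.85 0 0 0 -1" --pt "-1.46 0.06 -3.85 0 0 0 -1"

```text
t: 29.68
eef_pos: [0.6601, 0.2171, 0.094]
eef_rot: [[0.003, -0.997, 0.072], [0.001, 0.072, 0.997], [-1.0, -0.003, 0.002]]
force: [-0.6, -0.6, 0.1]
opening: 0.0931
```

```bash
python3 - <<'E'
from h import *
s=tcp()
p=look("spacer");near(p,(.658,.217),.035,.06,.07)
E
```

```text
t 29.68 tcp [660.1 217.1  94. ] zang 85.88 xaxis [ 0.0034  0.0015 -1.    ] open 0.0931 F [-0.6 -0.6  0.1] q [ 0.08  0.83 -0.81  1.74  0.75  0.91  0.44]
wrist spacer 0.95 [254. 210.] ztop 0.0624 [658.4 217.1] [47.6 18.2] 85.6 med [657.5 217. ] 1490
wrist spacer 0.66 [353.  98.] ztop 0.0876 [577.3 280.1] [67.1 25.1] -84.5 med [576.8 279.9] 5478
wrist spacer 0.57 [170. 121.] ztop 0.0824 [584.6 168.2] [63.1 23.9] 67.2 med [584.1 168.2] 4257
1469 [658.3 216.8] [47.8 17.9] 86.0 z 0.0618
```

Call:
move_arm --pt "-0.02 0 -0.5 0 0 0 -1" --pt "-0.02 0 -1 0 0 0 -1" --pt "-0.02 0 -1.38 0 0 0 -1" --pt "-0.02 0 -1.38 0 0 0 -1" --pt "-0.02 0 -1.38 0 0 0 -1" --pt "-0.02 0 -1.38 0 0 0 -1"

```text
t: 30.52
eef_pos: [0.6584, 0.2165, 0.0366]
eef_rot: [[0.001, -0.997, 0.071], [0.0, 0.071, 0.997], [-1.0, -0.001, 0.001]]
force: [0.1, -0.5, 0.2]
opening: 0.0931
```

Call:
move_arm --pt "0 0 0 0 0 0 1" --pt "0 0 0 0 0 0 1" --pt "0 0 0 0 0 0 1" --pt "0 0 0 0 0 0 1" --pt "0 0 0 0 0 0 1" --pt "0 0 0.5 0 0 0 1" --pt "0 0 1.5 0 0 0 1" --pt "0 0 3 0 0 0 1" --pt "0 0 4.5 0 0 0 1" --pt "0 0 4.5 0 0 0 1"

```text
t: 31.78
eef_pos: [0.6595, 0.218, 0.2224]
eef_rot: [[0.008, -0.997, 0.071], [0.003, 0.071, 0.997], [-1.0, -0.007, 0.004]]
force: [-0.1, -0.2, -3.5]
opening: 0.0479
```

Call:
move_arm --pt "-3.6 -6.35 0.3 0 0 -2.45 1" --pt "-3.6 -6.35 0.3 0 0 -2.45 1" --pt "-3.6 -6.35 0.3 0 0 -2.45 1" --pt "-3.6 -6.35 0.3 0 0 -2.45 1" --pt "-3.6 -6.35 0.3 0 0 -2.45 1" --pt "-3.6 -6.35 0.3 0 0 -2.45 1" --pt "-3.6 -6.35 0.3 0 0 -2.45 1" --pt "-3.6 -6.35 0.3 0 0 -2.45 1" --pt "-3.6 -6.35 0.3 0 0 -2.45 1" --pt "-3.6 -6.35 0.3 0 0 -2.45 1"

```text
t: 33.02
eef_pos: [0.5142, -0.0372, 0.2279]
eef_rot: [[-0.0, -0.916, 0.401], [0.0, 0.401, 0.916], [-1.0, 0.0, 0.0]]
force: [0.2, -0.3, -3.3]
opening: 0.0478
```

```bash
python3 - <<'E'
from h import *
s=tcp()
p=look("fork","w7.png"); look("spacer",p=p)
near(p,(.446,-.007),.05,.0445-.004,.06)
near(p,(.446,-.007),.06,.003,.06)
near(p,(.446,-.007),.06,.003,.012)
R=s["eef_rot"]; P=cloud(p).reshape(-1,3); L=(P-s["eef_pos"])@R
m=(abs(L[:,2])<.023)&(abs(L[:,1])<.02)&(L[:,0]<-.02)&(L[:,0]>-.04); q=L[m]; print("held top: x",np.median(q[:,0]),"y",q[:,1].min(),q[:,1].max(),"z",q[:,2].min(),q[:,2].max(),len(q))
E
```

```text
t 33.02 tcp [514.2 -37.2 227.9] zang 66.37 xaxis [-1.e-04  2.e-04 -1.e+00] open 0.0478 F [ 0.2 -0.3 -3.3] q [ 0.63  0.47 -0.93  2.03  0.49  0.88  0.59]
wrist fork 0.62 [257. 113.] ztop 0.0447 [446.6  -7. ] [56.  46.1] 66.1 med [441.3  -5.9] 810
wrist spacer 0.96 [438. 165.] ztop 0.0823 [584.4 167.7] [63.7 23.7] 67.0 med [583.7 167.3] 1220
wrist spacer 0.61 [503. 208.] ztop 0.0246 [705.6 256.5] [17.7  7.7] -20.3 med [705.6 255.4] 46
wrist spacer 0.58 [256. 247.] ztop 0.2542 [514.7 -37.3] [48.  18.9] 66.3 med [513.7 -36.9] 2752
wrist spacer 0.56 [496. 121.] ztop 0.0555 [578.1 247.8] [27.2 10.7] -17.6 med [575.7 247. ] 130
823 [446.6  -7. ] [56.  46.1] 66.1 z 0.0447
3979 [446.5  -6.7] [80.2 79.6] 66.4 z 0.0064
2854 [446.5  -6.7] [80.2 79.6] 66.4 z 0.006
held top: x -0.02573641723819216 y -0.009960046911957081 0.009033518090641757 z -0.022998703208553992 0.022980615481569187 2837
```

View pics/w7.png

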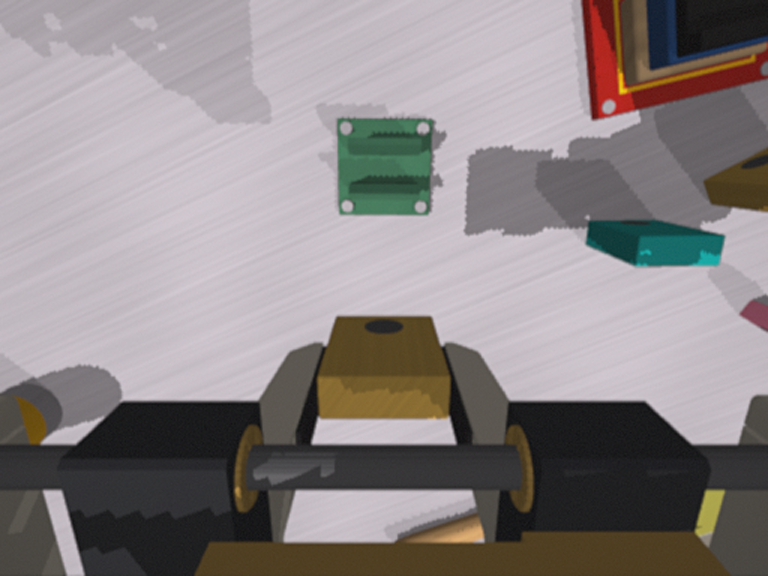

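Call:
move_arm --pt "-0.9 0.4 0 0 0 0 1" --pt "-1.7 0.76 -0.5 0 0 0 1" --pt "-1.7 0.76 -1.5 0 0 0 1" --pt "-1.7 0.76 -2.6 0 0 0 1" --pt "-1.7 0.76 -3.1 0 0 0 1" --pt "-1.7 0.76 -3.1 0 0 0 1" --pt "-1.7 0.76 -3.1 0 0 0 1" --pt "-1.7 0.76 -3.1 0 0 0 1"

```text
t: 34.17
eef_pos: [0.4467, -0.0075, 0.105]
eef_rot: [[0.002, -0.915, 0.402], [-0.0, 0.402, 0.915], [-1.0, -0.002, 0.001]]
force: [-0.6, -0.2, -3.7]
opening: 0.0479
```

Call:
move_arm --pt "0 0 0 0 0 0 1" --pt "0 0 0 0 0 0 1"

```text
t: 34.42
eef_pos: [0.4463, -0.0076, 0.1044]
eef_rot: [[0.001, -0.915, 0.402], [-0.0, 0.402, 0.915], [-1.0, -0.001, 0.0]]
force: [0.3, 0.4, -4.4]
opening: 0.0477
```

```bash
python3 - <<'E'
from h import *
s=tcp()
p=look("spacer","w8.png")
near(p,(.446,-.007),.06,.003,.012); near(p,(.446,-.007),.05,.0405,.06)
E
```

```text
t 34.42 tcp [446.3  -7.6 104.4] zang 66.28 xaxis [ 8.e-04 -2.e-04 -1.e+00] open 0.0477 F [ 0.3  0.4 -4.4] q [ 0.41  0.56 -0.74  2.3   0.76  0.54  0.23]
wrist spacer 0.81 [258. 250.] ztop 0.1307 [446.6  -7.6] [47.7 18.7] 66.5 med [445.7  -7.3] 2735
wrist spacer 0.73 [477. 260.] ztop 0.066 [570.6 142. ] [26.9 12.2] -48.3 med [568.3 141. ] 283
3681 [444.7  -6.1] [80.2 76.6] 65.9 z 0.0059
686 [429.2   0.9] [55.6  9.8] 66.2 z 0.0449
```

View pics/w8.png

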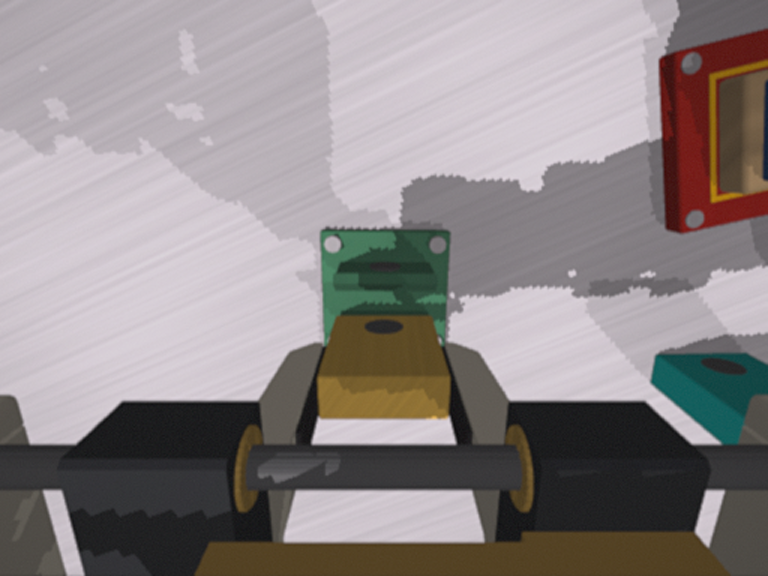

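Call:
move_arm --pt "-0.01 0.025 0 0 0 0 1" --pt "-0.01 0.025 -0.3 0 0 0 1" --pt "-0.01 0.025 -0.5 0 0 0 1" --pt "-0.01 0.025 -0.7 0 0 0 1" --pt "-0.01 0.025 -0.85 0 0 0 1" --pt "-0.01 0.025 -0.85 0 0 0 1"

```text
t: 35.28
eef_pos: [0.4454, -0.0063, 0.0696]
eef_rot: [[-0.001, -0.916, 0.402], [-0.0, 0.402, 0.916], [-1.0, 0.001, -0.0]]
force: [-0.7, -0.3, -3.4]
opening: 0.0477
```

Call:
move_arm --pt "0.01 -0.01 -0.2 0 0 0 1" --pt "0.01 -0.01 -0.4 0 0 0 1" --pt "0.01 -0.01 -0.54 0 0 0 1" --pt "0.01 -0.01 -0.58 0 0 0 1" --pt "0.01 -0.01 -0.61 0 0 0 1" --pt "0.01 -0.01 -0.61 0 0 0 1"

```text
t: 36.02
eef_pos: [0.4461, -0.0068, 0.0457]
eef_rot: [[0.0, -0.916, 0.402], [-0.0, 0.402, 0.916], [-1.0, -0.0, -0.0]]
force: [0.8, -0.4, -4.5]
opening: 0.0476
```

Free of contact so far, at about 1 mm above home. Press slightly.

Call:
move_arm --pt "0 0 -0.02 0 0 0 1" --pt "0 0 -0.04 0 0 0 1" --pt "0 0 -0.05 0 0 0 1" --pt "0 0 -0.05 0 0 0 1"

```text
t: 36.52
eef_pos: [0.4461, -0.0069, 0.0439]
eef_rot: [[0.0, -0.916, 0.402], [-0.0, 0.402, 0.916], [-1.0, -0.001, -0.0]]
force: [-1.7, -0.8, 4.8]
opening: 0.0481
```

Call:
move_arm --pt "0 0 -0.02 0 0 0 1" --pt "0 0 -0.02 0 0 0 1" --pt "0 0 0 0 0 0 -1" --pt "0 0 0 0 0 0 -1" --pt "0 0 0 0 0 0 -1" --pt "0 0 0 0 0 0 -1" --pt "0 0 1 0 0 0 -1" --pt "0 0 2.5 0 0 0 -1" --pt "0.9 -0.4 4 0 0 0 -1" --pt "1.8 -0.8 4.5 0 0 0 -1"

```text
t: 37.78
eef_pos: [0.5189, -0.039, 0.2267]
eef_rot: [[0.003, -0.916, 0.401], [-0.0, 0.401, 0.916], [-1.0, -0.003, 0.001]]
force: [0.7, -0.2, -1.1]
opening: 0.0929
```

Call:
move_arm --pt "0 0 0.2 0 0 0 -1" --pt "0 0 0.2 0 0 0 -1"

```text
t: 38.02
eef_pos: [0.5173, -0.0388, 0.2314]
eef_rot: [[-0.0, -0.916, 0.402], [-0.0, 0.402, 0.916], [-1.0, 0.0, -0.0]]
force: [-1.0, -0.3, 0.3]
opening: 0.0929
```

```bash
python3 - <<'E'
from h import *
s=tcp()
p=look("spacer","w9.png"); look("fork",p=p)
near(p,(.446,-.007),.04,.066,.09); near(p,(.446,-.007),.06,.003,.012); near(p,(.446,-.007),.06,.0405,.053)
t=look("saddle",cam="top"); look("spacer",p=t); look("rivet_bin",p=t);look("spray_can",p=t)
save(t,"t9.png",k=1.5)
E
```

```text
t 38.02 tcp [517.3 -38.8 231.4] zang 66.29 xaxis [-4.e-04 -1.e-04 -1.e+00] open 0.0929 F [-1.  -0.3  0.3] q [ 0.63  0.47 -0.92  2.02  0.49  0.89  0.59]
wrist spacer 0.84 [499. 120.] ztop 0.0577 [577.5 247.6] [25.7 10.6] -21.3 med [575.9 246.9] 129
wrist spacer 0.78 [437. 158.] ztop 0.0824 [584.1 167.8] [63. 23.] 67.2 med [583.4 166.8] 1178
wrist spacer 0.61 [258. 108.] ztop 0.0708 [447.1  -7.1] [47.9 17.8] 66.3 med [447.2  -6.7] 777
wrist spacer 0.54 [501. 204.] ztop 0.0259 [706.5 256.3] [18.   8.6] -16.8 med [705.6 255.6] 49
wrist fork 0.78 [254. 101.] ztop 0.0455 [446.5  -7. ] [55.6 46.2] 65.8 med [439.4  -6.2] 740
789 [447.1  -7.1] [48.  17.8] 66.3 z 0.0698
2089 [446.3  -6.7] [80.  79.8] 66.1 z 0.006
793 [446.5  -7. ] [55.8 46.1] 65.6 z 0.0447
top saddle 0.92 [152. 248.] ztop 0.0871 [444.1 244.9] [69.6 42.9] 79.0 med [451.3 242.1] 234
wrist spacer 0.75 [144. 192.] ztop 0.0902 [576.7 279.8] [66.9 25.1] -84.3 med [576.3 279.9] 253
wrist spacer 0.68 [191. 188.] ztop 0.0857 [583.8 167.9] [61.7 22.8] 65.8 med [584.1 168.5] 198
wrist spacer 0.52 [151. 139.] ztop 0.0652 [720.7 271.6] [44.9 15.6] 36.5 med [719.5 271. ] 101
wrist rivet_bin 0.75 [ 75. 208.] ztop 0.0536 [534.7 461.2] [131.7  98.7] 89.6 med [539.1 461.3] 353
wrist spray_can 0.75 [416. 214.] ztop 0.1303 [ 520.4 -433.9] [53.3 53.2] 39.2 med [ 520.2 -433.7] 379
```

View pics/w9.png

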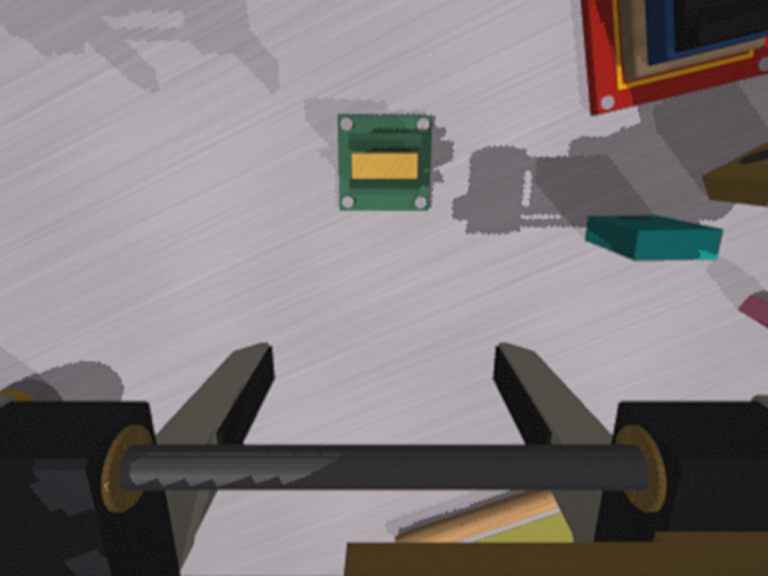

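View pics/t9.png

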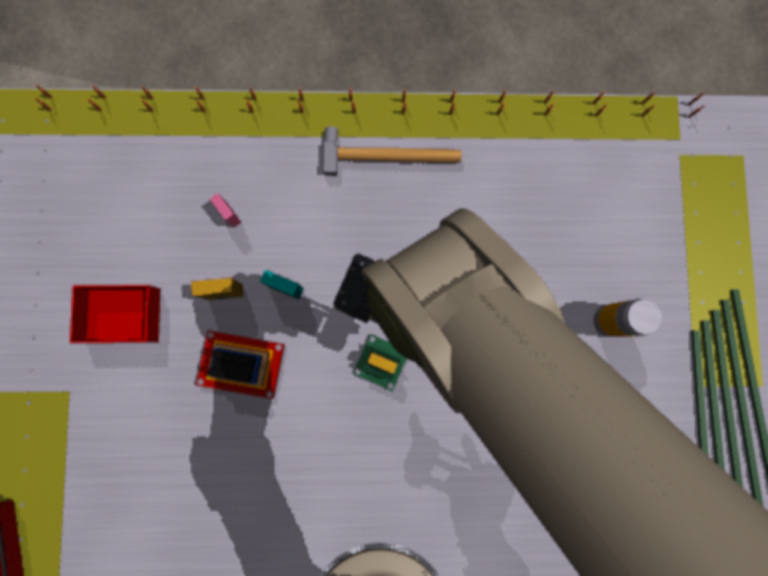

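The spacer is home: its top reads about 0.070–0.071 m plus the roughly 1.2 mm depth bias, and it is centred in the gap (wrist view pixel (257,110)). The pile is in order, and the can and bin have not moved.

```bash
python3 -c "
from h import *
tcp(); print(job.finish_job())"
```

```text
t 38.42 tcp [517.7 -38.6 231.3] zang 66.35 xaxis [-7.e-04 -1.e-04 -1.e+00] open 0.0931 F [ 1.  -0.1 -1. ] q [ 0.63  0.47 -0.92  2.01  0.49  0.89  0.6 ]
the job is handed in; nothing more can be done
None
```

I built the pile on the stand plate in the order asked: packer on the yellow outline, then the blue riser, then the saddle with its channel up. Last, I pushed the smaller brass spacer down into the fork's gap, let go and backed off. The job was handed in at 38.4 s.

**Pile:** each piece sits within about 1 mm and 0.5° of the one below.

**Spacer:** its top read 70–71 mm, where home is 72 mm. The wrist camera reads about 1.2 mm low, and the push met contact at the floor, so I take it as fully home. It is centred to about 0.6 mm and in line with the gap.

**Bystanders:** the spray can and rivet bin read within about 1.5 mm of where they started, which is within measurement noise. The gripper was open and clear of everything at hand-in.

**Disagreements between checks:**
- The scene and top cameras differed by about 5 mm, so I placed everything from the wrist camera alone.
- The saddle detector missed once and found it on the next picture.
- The final top-view search did not pick out the seated spacer, but the wrist view did and the top picture shows it in place.

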